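# Draw the keyed insert from under a stack and seat it in its nest

## Robot

A 7-joint arm with a two-finger parallel gripper is mounted at the origin on a cart in front of the work surface, level with it; the furniture and walls round the work are solid. World frame = base frame: x ahead of the robot, y to its left, z up, the work surface at z = 0. Lengths are in m, angles in degrees, forces in N, time in s.
With the tool pointing down it reaches from about 0.425 to 0.875 m from the base axis. Payload 4.7 kg.
Tool frame: the origin (TCP) lies between the finger pads; the fingertips stand 17 mm ahead of it and the grasp point (between the pads) lies 2 mm behind it; z points along the fingers, y is the line along which they close (so a half turn about z gives the same grasp; the last joint's range is limited). The gripper opens to 87 mm and grips with 3 to 60 N. Pads are 19 mm wide; open, the fingers measure 117 mm over their backs; the gripper's body (75 mm by 190 mm) begins 51 mm behind the grasp point.
Start: joints at [64.865, 18.392, -4.016, 83.108, 1.295, 78.541, -3.26], TCP at [0.284, -0.585, 0.24] pointing down, gripper open.
Joint ranges: [-163.93, 163.93], [-17.29, 119.83], [-79.2, 71.16], [3.27, 140.29], [-89.18, 269.18], [5.43, 117.66], [-154.24, 154.24]. Speed limits (degrees/s): [147.25, 147.25, 180, 180, 180, 180, 180].

## Interface

Orientations are given as [roll, pitch, yaw] about the fixed x, y, z axes, in that order (R = Rz(yaw) Ry(pitch) Rx(roll)).
In Python, from cell import env, cams gives the robot as it stands.
- The arm moves only by the shell command python3 -m pendant 'ROWS' [FORCE]. ROWS is JSON, a list of rows, each an object of numbers: "tx", "ty", "tz": the shift along the tool's x, y, z each as a share of 0.05 m, from -1 to 1; "spin": the turn about the tool's z as a share of 4 degrees, from -1 to 1; "claw": the closure, from 0 (fully open) to 1 (shut). A call has 1 to 10 rows; each row shifts and turns the commanded pose from where the row before left it, along the tool's axes as they then stand; what a row does not reach is not made up. A row lasts 1/8 s, in which the tool goes at most 62.5 mm and 10.7 degrees, less where a joint would pass 70% of its speed; a pose out of reach is approached as far as the arm can. A call with a number of a shift or a turn outside -1 to 1 is refused whole. A call with a gripper value outside its range is refused whole. The fingers move at their own pace and stop on an object; FORCE is the grip in N (left out, the last holds). Time passes only in rows, so rows that do not move let the fingers close. It gives the time, the measured TCP pose, the force, the opening and the grip force at its end, in the units of the state.
- env.get_obs(): the state, without advancing time (a new reading comes with each control period).
- cams.read_camera(name): name is "scene" or "side" or "wrist"; returns the picture (384x512x3 uint8, red, green, blue); there is no depth.
- cams.camera_info(name): a dict with "fx", "fy", "cx", "cy" (pixels), "rvec" (rotation vector, rad) and "tvec" (3), from world to camera coordinates, as OpenCV has them. Camera axes: x right, y down, z forward; pixel columns grow to the right and rows downward; lengths in m; the calibration is good to about 2 mm. A picture is of the moment at which its call begins: read the wrist's pose just before it. camera_info takes no time and is no camera call; for the wrist camera it gives the pose at the moment of the call.
- env.sign_off(): hands the job in; it is judged then, once.
The state is a dict: "time_s": time; "qpos": joint angles; "joint_velocities": joint speeds; "effort": joint torques, N m; "tool_pos": TCP position; "tool_rot": TCP orientation; "force": force on the tool from outside, world axes, zero at the start; "wrist_torque": the same for the moment, N m; "grip_width": finger opening in m; "grasp_force": force on a finger pad.
Only numpy, scipy, OpenCV 4.12 (cv2) and the standard library are available. Lean on these libraries where they do the work, as an engineer would, in place of code of your own. Each camera call takes 0.05 s, during which the arm holds its last target. There are 200 camera calls.

## Task

The brass L-shaped insert lies under the blue wax block and the black touchstone: draw it straight out by its black grip, under the bar of the bench stop, so that the wax block settles onto the board behind the stop with the touchstone still on it; do not lift or topple the stack. Then turn the insert until its outline matches the cutout of the blue nest, lower it in so that it lies fully down and flat, and let go.

Things in the scene. Friction and masses are not known exactly. Their poses are not given: they have to be found in the camera images.
- insert: Brass L-shaped plate 5 mm thick, about 0.1 kg, with a black grip bar. Origin on the underside below the bar's middle, z up. Bar: 24 mm along x, 12 mm along y, z 5 to 34 mm, centred on the origin. Narrow tongue: x -14 to 36, y -14 to 14 mm. Wide end: x 36 to 80, y -14 to 36 mm. Centre of mass about 30 mm from the bar: hold firmly. Starts flat on the board, its axes along the stop's.
- insert_end (a point): Point on the insert's underside at x = 80 mm, y = 0 in the insert's frame: the far edge of its wide end, which lies behind the stop's bar under the stack at the start.
- stop: Fixed bench stop: slippery white plastic bar, metal feet. Origin on the board under the middle of its cross bar; x from the grip side to the stack, y along the bar. Bar: x -5 to 5 mm, 9 to 23 mm high, open below for y -34 to 34 mm; feet to y +-60, x +-14 mm, 7 mm high. The insert starts at x = -34, y = -11 mm, is drawn along -x under the bar, clear once its origin is beyond x = -85 mm.
- wax: Blue carving-wax block 38 (x) x 52 (y) x 26 mm high, origin at the centre of its underside. Stands loose on the insert's wide end, its front face about 1 mm behind the stop's bar, which holds it back when the insert is drawn; it tips back slightly for a moment, then settles on the board.
- stone: Black touchstone bar 18 (x) x 45 (y) x 9 mm, origin at the centre of its underside. Lies loose on the wax block.
- nest: Low blue frame with white floor, fixed, 118 (x) x 77 (y) x 9 mm, corner screws to 10.5 mm. Pocket: the insert's L outline, 1.5 mm wider on every side, floor at z = 4, rim at z = 9 mm, rounded with 2.5 mm radius. Origin on the board below where the insert's origin belongs, x to the pocket's wide end. Fits only with the insert's x, y along the nest's x, y; then its top is flush with the rim.
- nest_seat (a point): Point on the pocket's floor (4 mm above the board) where the insert's origin belongs.
- nest_end (a point): Point on the pocket's floor where insert_end belongs (nest x = 80 mm, y = 0).
Not all that is in view belongs to the job. Of the things that look like the wax, the largest one is meant.

How it is judged:
By the outcome, as a careful person would: the job done as asked, in the order asked, and still so for the second after the job is handed in, with the robot touching nothing.
It also fails if it takes over 48 s, if anything falls off the work surface, if the arm or the gripper's body presses on something with over 40 N, if the wrist force passes 120 N, or if a joint passes its speed limit or range.

## Working session

There is one attempt and no reset: what is moved stays moved. The work goes in short steps, Python scripts to look and compute and a shell command to move; the robot and the scene stay as the last step left them, time stands still between calls to the robot, and variables do not carry over. Pictures are saved under pics/ and viewed, at most 10 in all, crops included, and the job is handed in when it is done.

```bash
ls; mkdir -p pics; python3 - <<'E'
from cell import env,cams
import cv2,numpy as np
o=env.get_obs();print(o)
for n in ("scene","side","wrist"):
    print(n,cams.camera_info(n))
a=cams.read_camera("scene");b=cams.read_camera("side")
cv2.imwrite("pics/a.png",a[...,::-1]);cv2.imwrite("pics/b.png",b[...,::-1])
E
```

```text
pics
{'time_s': 0.0, 'qpos': array([64.86464157, 18.43787613, -4.01791742, 83.17649848,  1.29251344,
       78.53944104, -3.26053375]), 'joint_velocities': array([0.02504751, 0.05716182, 0.01768016, 0.10508619, 0.08836763,
       0.01512955, 0.01349494]), 'effort': array([-1.63025234e-04, -4.91294861e+01, -4.04138686e-01, -3.12529492e+01,
       -6.39822450e-02,  4.37844114e-02,  1.39444119e-04]), 'tool_pos': array([ 0.28412363, -0.58402735,  0.23846121]), 'tool_rot': array([-1.79891300e+02,  2.60138153e-03,  2.59463799e+01]), 'force': array([-0.79411313, -0.66427264,  0.01395859]), 'wrist_torque': array([-0.02553579, -0.02271311, -0.01354308]), 'grasp_force': 0.0, 'grip_width': 0.08702625558011412}
scene {'fx': 387.8365625865419, 'fy': 387.8365625865419, 'cx': 256.3270364760102, 'cy': 190.551189884554, 'rvec': array([ 0.92495832, -2.4471418 ,  1.10373795]), 'tvec': array([0.25578591, 0.36253966, 0.48930791])}
side {'fx': 437.25203878260265, 'fy': 437.25203878260265, 'cx': 248.84692240628178, 'cy': 192.45506631589353, 'rvec': array([ 0.67718088, -2.48956828,  1.36316018]), 'tvec': array([0.35534237, 0.30756312, 0.51269766])}
wrist {'fx': 341.4221977780798, 'fy': 341.4221977780798, 'cx': 252.7610993583699, 'cy': 187.55242683282165, 'rvec': array([-2.4400803 ,  1.52785217,  0.23382414]), 'tvec': array([-0.64982318, -0.03639265,  0.39192416])}
```

View pics/a.png

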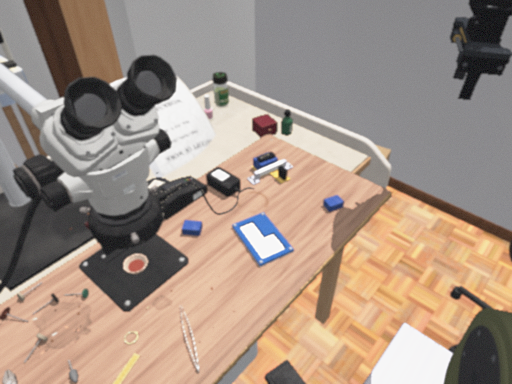

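View pics/b.png

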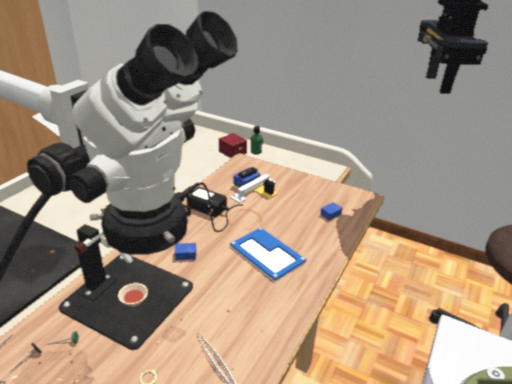

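Scene view: the wax candidates are the blue blocks at (265,159), with a black stone on it behind the white stop, and the plain ones at (333,203) and (192,228). The nest is at (263,238) and the black grip at about (283,173). By the description I choose (265,159). I'll check it in a close crop and get coarse positions.

```bash
cat > h.py <<'E'
import cv2,numpy as np
from cell import env,cams
def ray(ci,uv,z):
    R=cv2.Rodrigues(np.array(ci["rvec"]))[0];C=-R.T@ci["tvec"]
    uv=np.atleast_2d(np.array(uv,float))
    d=np.c_[(uv[:,0]-ci["cx"])/ci["fx"],(uv[:,1]-ci["cy"])/ci["fy"],np.ones(len(uv))]@R
    return C+d*((z-C[2])/d[:,2])[:,None]
def proj(ci,P):
    K=np.array([[ci["fx"],0,ci["cx"]],[0,ci["fy"],ci["cy"]],[0,0,1]])
    return cv2.projectPoints(np.atleast_2d(np.array(P,float)),np.array(ci["rvec"]),np.array(ci["tvec"]),K,None)[0][:,0]
E
python3 - <<'E'
from h import *
a=cv2.imread("pics/a.png");b=cv2.imread("pics/b.png")
c=cv2.resize(a[140:220,235:305],None,fx=5,fy=5,interpolation=2);d=cv2.resize(b[155:235,220:290],None,fx=5,fy=5,interpolation=2)
cv2.imwrite("pics/c.png",np.hstack([c,d]))
for n,im in(("scene",a),("side",b)):
    ci=cams.camera_info(n);h=cv2.cvtColor(im,cv2.COLOR_BGR2HSV)
    m=cv2.inRange(h,(100,120,60),(130,255,255))
    k,l,s,ct=cv2.connectedComponentsWithStats(m)
    for i in range(1,k):
        if s[i,4]>40: print(n,s[i],ct[i].round(),ray(ci,ct[i],.01)[0].round(3))
print("grip",ray(cams.camera_info("scene"),[283,173],.02))
R=cv2.Rodrigues(np.array(cams.camera_info("wrist")["rvec"]))[0];print(-R.T@cams.camera_info("wrist")["tvec"],R)
E
```

```text
scene [254 158  22  10 108] [263. 162.] [ 0.609 -0.327  0.01 ]
scene [325 196  17  15 171] [333. 203.] [ 0.395 -0.315  0.01 ]
scene [234 215  58  49 709] [262. 235.] [ 0.45 -0.14  0.01]
scene [183 221  18  14 199] [191. 227.] [ 0.575 -0.059  0.01 ]
side [235 173  24  13 156] [244. 179.] [ 0.612 -0.335  0.01 ]
side [322 204  19  15 200] [331. 211.] [ 0.396 -0.319  0.01 ]
side [232 230  73  50 904] [268. 251.] [ 0.45 -0.14  0.01]
side [176 244  19  15 279] [185. 251.] [ 0.576 -0.062  0.01 ]
grip [[ 0.53719494 -0.31494386  0.02      ]]
[ 0.35702448 -0.54998659  0.38388812] [[ 0.43642917 -0.89973659 -0.00191208]
 [-0.85921037 -0.41740014  0.29586259]
 [-0.2669965  -0.12748018 -0.9552286 ]]
```

View pics/c.png

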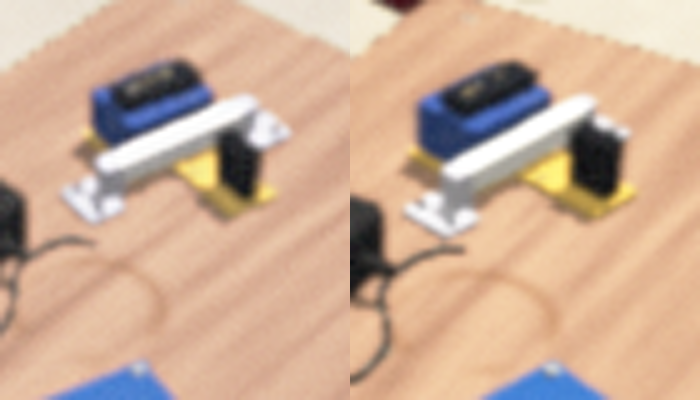

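The crop shows the chosen block with the black stone on it, standing on brass behind the white bar, with the black grip in front; that's the target. I'll move over it for the wrist view.

```bash
python3 -m pendant '[{"tx":0.9,"ty":-0.4},{"tx":0.9,"ty":-0.4},{"tx":0.9,"ty":-0.4},{"tx":0.9,"ty":-0.4},{"tx":0.9,"ty":-0.4,"tz":0.1},{"tx":0.9,"ty":-0.4,"tz":0.2},{"tx":0.8,"ty":-0.4,"tz":0.2},{"tx":0.8,"ty":-0.4,"tz":0.2},{},{}]'
python3 - <<'E'
from h import *
o=env.get_obs();ci=cams.camera_info("wrist");a=cams.read_camera("wrist")
print(o["tool_pos"],o["tool_rot"]);cv2.imwrite("pics/w1.png",a[...,::-1]);import pickle;pickle.dump(ci,open("w1.pkl","wb"))
E
```

```text
[ 0.28412848 -0.58410182  0.23858087] [-1.79903294e+02  5.32790027e-03  2.59455832e+01]invalid input at $[0]: expected keys tx, ty, tz, spin, claw
```

View pics/w1.png

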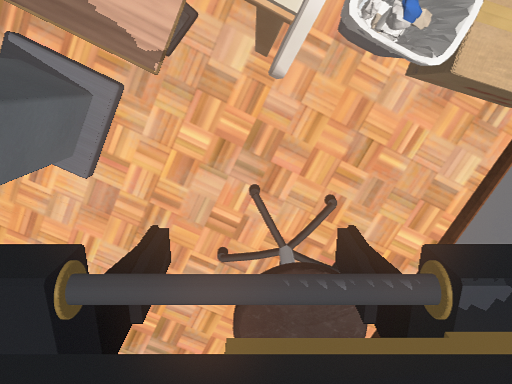

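The wrist view shows only floor, with the fingers at the bottom and image up = tool +x. The rows need all five keys.

```bash
python3 -m pendant '[{"tx":0.88,"ty":-0.54,"tz":0,"spin":0,"claw":0},{"tx":0.88,"ty":-0.54,"tz":0,"spin":0,"claw":0},{"tx":0.88,"ty":-0.54,"tz":0,"spin":0,"claw":0},{"tx":0.88,"ty":-0.54,"tz":0,"spin":0,"claw":0},{"tx":0.88,"ty":-0.54,"tz":0.1,"spin":0,"claw":0},{"tx":0.88,"ty":-0.54,"tz":0.1,"spin":0,"claw":0},{"tx":0.88,"ty":-0.54,"tz":0.1,"spin":0,"claw":0},{"tx":0,"ty":0,"tz":0,"spin":0,"claw":0},{"tx":0,"ty":0,"tz":0,"spin":0,"claw":0}]'
python3 - <<'E'
from h import *
o=env.get_obs();ci=cams.camera_info("wrist");a=cams.read_camera("wrist")
print(o["tool_pos"],o["tool_rot"]);cv2.imwrite("pics/w2.png",a[...,::-1]);import pickle;pickle.dump(ci,open("w2.pkl","wb"))
E
```

```text
time_s: 1.27
tool_pos: [0.4782, -0.2803, 0.2243]
tool_rot: [180.0, 0.1, 25.9]
force: [-0.3, -1.0, 1.0]
grip_width: 0.0872
grasp_force: 0.0
[ 0.47817594 -0.28027658  0.22432313] [1.79993994e+02 5.87840975e-02 2.59481922e+01]
```

View pics/w2.png

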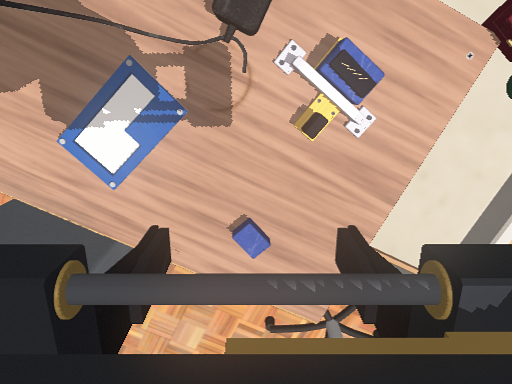

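The wrist view shows the nest with screws at (129,62),(180,112),(113,186),(62,142) and its L pocket partly in shadow. The stop's feet are at (291,55) and (358,121), the black grip is at (315,122), the wax at (352,70), and a decoy block at (252,237). I'll enlarge the nest and stop.

```bash
python3 - <<'E'
from h import *
a=cv2.imread("pics/w2.png")
c=cv2.resize(a[50:195,50:195],(580,580),interpolation=2);d=cv2.resize(a[30:146,270:386],(580,580),interpolation=2)
cv2.imwrite("pics/d.png",cv2.resize(np.hstack([c,d]),(800,400)))
E
```

```text
(no output)
```

View pics/d.png

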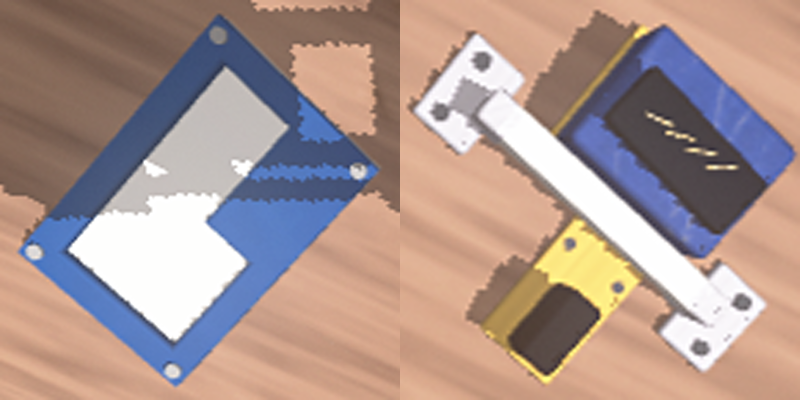

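```bash
python3 - <<'E'
from h import *
import pickle
ci=pickle.load(open("w2.pkl","rb"));g=cv2.imread("pics/w2.png")
# nest screws (z 10.5)
s=np.array([[219,35],[358,171],[34,252],[172,371]])*.3625+50
P=ray(ci,s,.0105)[:,:2]
ex=(P[2]-P[0]+P[3]-P[1]);yaw=np.arctan2(ex[1],ex[0]);c=P.mean(0)
R=lambda t:np.array([[np.cos(t),-np.sin(t)],[np.sin(t),np.cos(t)]])
print("nest screws",np.degrees(yaw),np.degrees(np.arctan2(*(P[1]-P[0]+P[3]-P[2])[::-1]))-90,c,"origin",c-R(yaw)@[.033,.011],"sides",np.linalg.norm(P[2]-P[0]),np.linalg.norm(P[1]-P[0]))
# pocket rim corners, in nest frame
q=np.array([[225,65],[288,125],[207,218],[247,262],[175,342],[67,250]])*.3625+50
o=c-R(yaw)@[.033,.011]
for z in(.009,.004):print(z,(((ray(ci,q,z)[:,:2]-o)@R(yaw))*1000).round(1).tolist())
f=np.array([[82,61],[40,112],[341,301],[300,347]])*.29+[270,30]
F=ray(ci,f,.0075)[:,:2];ey=(F[2]+F[3]-F[0]-F[1]);so=F.mean(0)
b=np.degrees(np.arctan2(ey[1],ey[0]));e2=(F[0]-F[1]+F[2]-F[3]);print("stop",so,"bar dir",b,"foot dir",np.degrees(np.arctan2(e2[1],e2[0])),np.linalg.norm(ey)/2)
for sy in(b+90,):
  t=np.radians(sy);print("stop yaw",sy,"insert",so+R(t)@[-.034,-.011])
# grip top centre in wrist: crop (562,318)
print(ray(ci,np.array([[162,318]])*.29+[270,30],.034))
E
```

```text
nest screws 160.50076884161774 -199.5799389681432 [ 0.45013142 -0.14125005] origin [ 0.48491048 -0.14189615] sides 0.11132807583709395 0.06687554752026083
0.009 [[-16.0, -14.8], [-16.2, 15.0], [31.9, 15.6], [34.1, 37.2], [79.0, 37.7], [79.7, -14.4]]
0.004 [[-14.8, -16.1], [-15.1, 14.2], [33.6, 14.8], [35.9, 36.6], [81.5, 37.1], [82.2, -15.7]]
stop [ 0.5759177  -0.31728417] bar dir -103.93637880684054 foot dir -13.734290320252706 0.10551964019752341
stop yaw -13.936378806840537 insert [ 0.54026925 -0.31977166]
[[ 0.5443172  -0.31847721  0.034     ]]
```

```bash
python3 -m pendant '[{"tx":0.39,"ty":0.62,"tz":0,"spin":0,"claw":0},{"tx":0.39,"ty":0.62,"tz":0,"spin":0,"claw":0},{"tx":0,"ty":0,"tz":0.2,"spin":1,"claw":0},{"tx":0,"ty":0,"tz":0.2,"spin":1,"claw":0},{"tx":0,"ty":0,"tz":0.2,"spin":1,"claw":0},{"tx":0,"ty":0,"tz":0.2,"spin":1,"claw":0},{"tx":0,"ty":0,"tz":0.2,"spin":1,"claw":0},{"tx":0,"ty":0,"tz":0.2,"spin":1,"claw":0},{"tx":0,"ty":0,"tz":0.2,"spin":1,"claw":0},{"tx":0,"ty":0,"tz":0.2,"spin":1,"claw":0}]' >/dev/null
python3 -m pendant '[{"tx":0,"ty":0,"tz":0.2,"spin":1,"claw":0},{"tx":0,"ty":0,"tz":0,"spin":0.96,"claw":0},{"tx":0,"ty":0,"tz":0,"spin":0,"claw":0},{"tx":0,"ty":0,"tz":0,"spin":0,"claw":0}]'
python3 - <<'E'
from h import *
o=env.get_obs();ci=cams.camera_info("wrist");a=cams.read_camera("wrist")
print(o["tool_pos"],o["tool_rot"],o["qpos"].round());cv2.imwrite("pics/w3.png",a[...,::-1]);import pickle;pickle.dump(ci,open("w3.pkl","wb"))
t=np.radians(-13.94);R=np.array([[np.cos(t),-np.sin(t)],[np.sin(t),np.cos(t)]])
i=a[...,::-1].copy()
def put(x,y,z,f=(.5759,-.3173)):
    p=proj(ci,[[*(np.array(f)+R@[x,y]),z]])[0];cv2.circle(i,tuple(int(v) for v in (p*8)),12,(0,0,255),-1,cv2.LINE_AA,3)
for x,y in((-12,-6),(-12,6),(12,-6),(12,6)):put((x-34)/1e3,(y-11)/1e3,.034)
for x,y in((-14,-14),(-14,14)):put((x-34)/1e3,(y-11)/1e3,.005)
for y in(-.034,.034):put(-.005,y,.023)
cv2.imwrite("pics/e.png",cv2.resize(i[40:250,120:400],(800,600),interpolation=2))
E
```

```text
time_s: 3.08
tool_pos: [0.5404, -0.3196, 0.1347]
tool_rot: [180.0, -0.0, -13.9]
force: [-0.1, -0.4, 0.4]
grip_width: 0.0871
grasp_force: 0.0
[ 0.5403536  -0.31960785  0.13469007] [ 1.79969802e+02 -8.80138704e-03 -1.39269490e+01] [ 38.  20. -12.  94.   4.  67. -79.]
```

View pics/e.png

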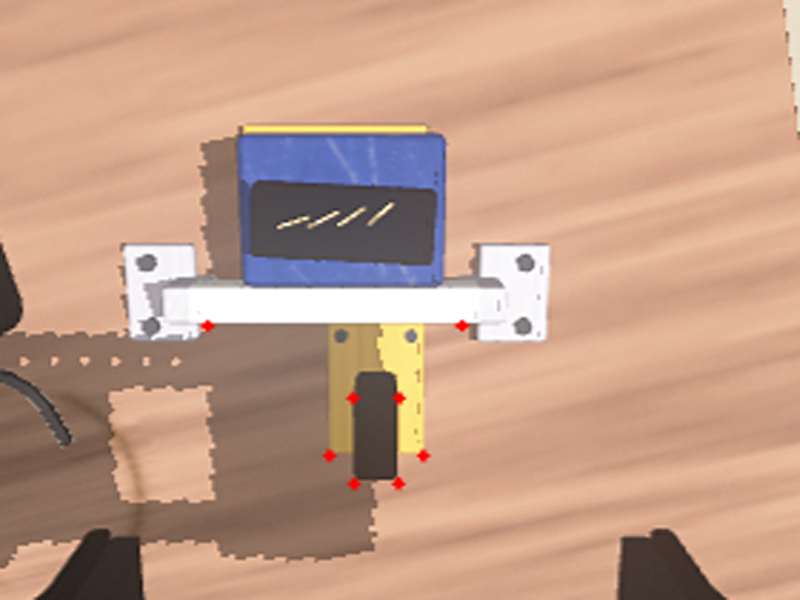

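The overlay shows the predicted grip and tongue corners within about 1 mm of the image (grip top at crop (375,430)), with the yaw right. Descending and gripping.

```bash
python3 -m pendant '[{"tx":0,"ty":0,"tz":0.5,"spin":0,"claw":0.5},{"tx":0,"ty":0,"tz":0.5,"spin":0,"claw":0.5},{"tx":0.02,"ty":0,"tz":0.5,"spin":0,"claw":0.5},{"tx":0,"ty":0,"tz":0.4,"spin":0,"claw":0.5},{"tx":0,"ty":0,"tz":0.27,"spin":0,"claw":0.5},{"tx":0,"ty":0,"tz":0,"spin":0,"claw":0.5},{"tx":0,"ty":0,"tz":0,"spin":0,"claw":0.5}]' 50
python3 -m pendant '[{"tx":0,"ty":0,"tz":0,"spin":0,"claw":1},{"tx":0,"ty":0,"tz":0,"spin":0,"claw":1},{"tx":0,"ty":0,"tz":0,"spin":0,"claw":1},{"tx":0,"ty":0,"tz":0,"spin":0,"claw":1},{"tx":0,"ty":0,"tz":0,"spin":0,"claw":1},{"tx":0,"ty":0,"tz":0,"spin":0,"claw":1}]' 50
```

```text
time_s: 4.0
tool_pos: [0.5425, -0.3191, 0.027]
tool_rot: [180.0, -0.1, -13.9]
force: [1.0, 0.5, 0.3]
grip_width: 0.044
grasp_force: 0.0
time_s: 4.75
tool_pos: [0.5418, -0.3188, 0.0262]
tool_rot: [180.0, -0.0, -13.9]
force: [0.0, -0.0, 1.1]
grip_width: 0.0117
grasp_force: 50.0
```

```bash
python3 -m pendant '[{"tx":-0.05,"ty":0,"tz":0,"spin":0,"claw":1},{"tx":-0.1,"ty":0,"tz":0,"spin":0,"claw":1},{"tx":-0.1,"ty":0,"tz":0,"spin":0,"claw":1},{"tx":-0.1,"ty":0,"tz":0,"spin":0,"claw":1},{"tx":-0.1,"ty":0,"tz":0,"spin":0,"claw":1},{"tx":-0.1,"ty":0,"tz":0,"spin":0,"claw":1}]'
python3 -m pendant '[{"tx":-0.1,"ty":0,"tz":0,"spin":0,"claw":1},{"tx":-0.1,"ty":0,"tz":0,"spin":0,"claw":1},{"tx":-0.1,"ty":0,"tz":0,"spin":0,"claw":1},{"tx":-0.1,"ty":0,"tz":0,"spin":0,"claw":1},{"tx":-0.15,"ty":0,"tz":0,"spin":0,"claw":1},{"tx":-0.15,"ty":0,"tz":0,"spin":0,"claw":1},{"tx":-0.2,"ty":0,"tz":0,"spin":0,"claw":1},{"tx":0,"ty":0,"tz":0,"spin":0,"claw":1}]'
python3 - <<'E'
from h import *
a=cams.read_camera("scene");b=cams.read_camera("side");w=cams.read_camera("wrist")
cv2.imwrite("pics/w4.png",w[...,::-1])
f=lambda i:cv2.resize(i,(400,300),interpolation=2)
cv2.imwrite("pics/f.png",np.vstack([np.hstack([f(a[130:220,215:335]),f(b[145:235,190:310])]),np.hstack([f(w),f(w[0:150,150:350])])])[...,::-1])
E
```

```text
time_s: 5.5
tool_pos: [0.5149, -0.3121, 0.0262]
tool_rot: [180.0, -0.0, -13.9]
force: [2.1, -0.3, 0.8]
grip_width: 0.0114
grasp_force: 50.0
time_s: 6.5
tool_pos: [0.4698, -0.301, 0.0261]
tool_rot: [-180.0, 0.1, -13.9]
force: [-2.1, 0.6, 5.7]
grip_width: 0.0117
grasp_force: 50.0
```

View pics/f.png

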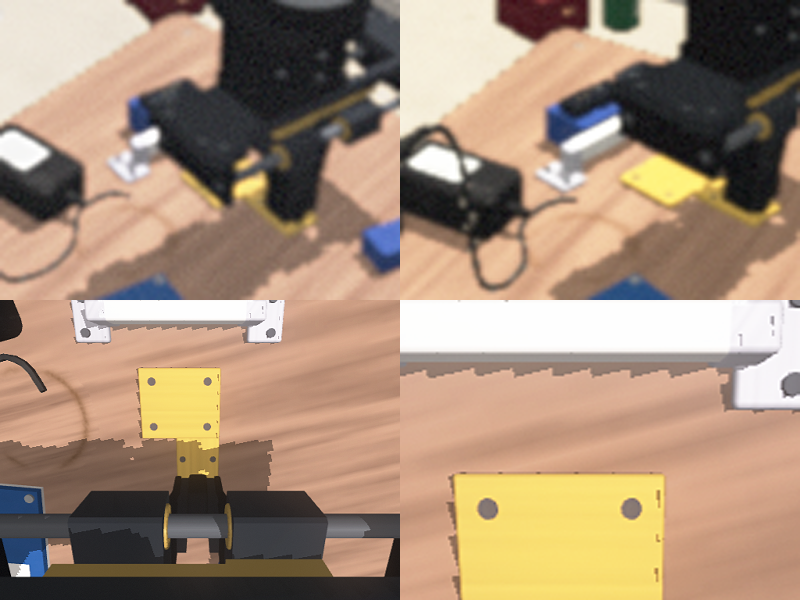

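The insert is fully out at wrist view (180,420) with a clear gap to the stop. The wax and stone still stand behind the bar at side crop (590,110). I'll lift, then turn by -174.4° (spin negative).

```bash
python3 -m pendant '[{"tx":0,"ty":0,"tz":-0.3,"spin":0,"claw":1},{"tx":0,"ty":0,"tz":-0.4,"spin":0,"claw":1},{"tx":0,"ty":0,"tz":-0.4,"spin":0,"claw":1},{"tx":0,"ty":0,"tz":-0.4,"spin":-1,"claw":1},{"tx":0,"ty":0,"tz":0,"spin":-1,"claw":1},{"tx":0,"ty":0,"tz":0,"spin":-1,"claw":1},{"tx":0,"ty":0,"tz":0,"spin":-1,"claw":1},{"tx":0,"ty":0,"tz":0,"spin":-1,"claw":1},{"tx":0,"ty":0,"tz":0,"spin":-1,"claw":1},{"tx":0,"ty":0,"tz":0,"spin":-1,"claw":1}]'
python3 -m pendant '[{"tx":0,"ty":0,"tz":0,"spin":-1,"claw":1},{"tx":0,"ty":0,"tz":0,"spin":-1,"claw":1},{"tx":0,"ty":0,"tz":0,"spin":-1,"claw":1},{"tx":0,"ty":0,"tz":0,"spin":-1,"claw":1},{"tx":0,"ty":0,"tz":0,"spin":-1,"claw":1},{"tx":0,"ty":0,"tz":0,"spin":-1,"claw":1},{"tx":0,"ty":0,"tz":0,"spin":-1,"claw":1},{"tx":0,"ty":0,"tz":0,"spin":-1,"claw":1},{"tx":0,"ty":0,"tz":0,"spin":-1,"claw":1},{"tx":0,"ty":0,"tz":0,"spin":-1,"claw":1}]'
python3 - <<'E'
from h import *
ci=cams.camera_info("scene");print(ray(ci,[[135,265],[120,240],[222,180]],0))
print(env.get_obs()["qpos"].round())
E
```

```text
time_s: 7.9
tool_pos: [0.4712, -0.3013, 0.1014]
tool_rot: [-180.0, 0.0, 14.2]
force: [0.4, -0.5, -0.9]
grip_width: 0.0117
grasp_force: 50.0
time_s: 9.15
tool_pos: [0.4712, -0.3014, 0.1014]
tool_rot: [-180.0, 0.0, 54.2]
force: [-0.5, 0.4, -0.7]
grip_width: 0.0118
grasp_force: 50.0
[[ 0.58993059  0.07274716  0.        ]
 [ 0.66676832  0.05537351  0.        ]
 [ 0.64642499 -0.21730222  0.        ]]
[ 48.  15. -20. 105.   6.  61. -10.]
```

```bash
R='x'; python3 -m pendant '[{"tx":0,"ty":0,"tz":0,"spin":-1,"claw":1},{"tx":0,"ty":0,"tz":0,"spin":-1,"claw":1},{"tx":0,"ty":0,"tz":0,"spin":-1,"claw":1},{"tx":0,"ty":0,"tz":0,"spin":-1,"claw":1},{"tx":0,"ty":0,"tz":0,"spin":-1,"claw":1},{"tx":0,"ty":0,"tz":0,"spin":-1,"claw":1},{"tx":0,"ty":0,"tz":0,"spin":-1,"claw":1},{"tx":0,"ty":0,"tz":0,"spin":-1,"claw":1},{"tx":0,"ty":0,"tz":0,"spin":-1,"claw":1}]' >/dev/null
python3 -m pendant '[{"tx":0,"ty":0,"tz":0,"spin":-1,"claw":1},{"tx":0,"ty":0,"tz":0,"spin":-1,"claw":1},{"tx":0,"ty":0,"tz":0,"spin":-1,"claw":1},{"tx":0,"ty":0,"tz":0,"spin":-1,"claw":1},{"tx":0,"ty":0,"tz":0,"spin":-1,"claw":1},{"tx":0,"ty":0,"tz":0,"spin":-1,"claw":1},{"tx":0,"ty":0,"tz":0,"spin":-1,"claw":1},{"tx":0,"ty":0,"tz":0,"spin":-1,"claw":1},{"tx":0,"ty":0,"tz":0,"spin":-1,"claw":1}]' >/dev/null
python3 -m pendant '[{"tx":0,"ty":0,"tz":0,"spin":-1,"claw":1},{"tx":0,"ty":0,"tz":0,"spin":-1,"claw":1},{"tx":0,"ty":0,"tz":0,"spin":-1,"claw":1},{"tx":0,"ty":0,"tz":0,"spin":-1,"claw":1},{"tx":0,"ty":0,"tz":0,"spin":-1,"claw":1},{"tx":0,"ty":0,"tz":0,"spin":-1,"claw":1},{"tx":0,"ty":0,"tz":0,"spin":-1,"claw":1},{"tx":0,"ty":0,"tz":0,"spin":-1,"claw":1},{"tx":0,"ty":0,"tz":0,"spin":-0.55,"claw":1},{"tx":0,"ty":0,"tz":0,"spin":0,"claw":1}]'
python3 - <<'E'
from h import *
import pickle
o=env.get_obs();ci=cams.camera_info("wrist");w=cams.read_camera("wrist");print(o["qpos"].round())
pickle.dump(ci,open("w5.pkl","wb"));cv2.imwrite("pics/w5.png",w[...,::-1])
# insert origin offset in tool frame: from w4 and w5 brass contour
m=cv2.inRange(cv2.cvtColor(w,cv2.COLOR_RGB2HSV),(18,80,60),(35,255,255))
c=max(cv2.findContours(m,0,1)[0],key=cv2.contourArea)
e=cv2.approxPolyDP(c,4,True)[:,0];p=ray(ci,e,o["tool_pos"][2]-.026+.005)[:,:2]-o["tool_pos"][:2]
t=np.radians(o["tool_rot"][2]);R=np.array([[np.cos(t),-np.sin(t)],[np.sin(t),np.cos(t)]])
print(e.tolist());print((p@R*1000).round(1).tolist())
d=np.array([.4849,-.1419])-o["tool_pos"][:2];v=R.T@d;print("tx",v[0]/.05,"ty",-v[1]/.05)
E
```

```text
time_s: 12.65
tool_pos: [0.4713, -0.3014, 0.1012]
tool_rot: [-180.0, -0.0, 160.3]
force: [0.6, -0.1, -0.8]
grip_width: 0.0115
grasp_force: 50.0
[ 60.  17. -34. 104.  11.  62.  92.]
[[177, 87], [183, 175], [226, 177], [227, 224], [232, 227], [244, 222], [278, 225], [282, 88]]
[[79.2, 36.8], [36.6, 36.6], [35.5, 14.9], [9.9, 15.0], [8.2, 12.4], [11.0, 6.0], [9.3, -11.9], [78.7, -12.3]]
tx 0.8213778068497892 ty 3.0950598043698863
```

```bash
python3 -m pendant '[{"tx":0.16,"ty":0.62,"tz":0,"spin":0,"claw":1},{"tx":0.16,"ty":0.62,"tz":0,"spin":0,"claw":1},{"tx":0.16,"ty":0.62,"tz":0,"spin":0,"claw":1},{"tx":0.16,"ty":0.62,"tz":0,"spin":0,"claw":1},{"tx":0.18,"ty":0.62,"tz":0,"spin":0,"claw":1},{"tx":0,"ty":0,"tz":0.4,"spin":0,"claw":1},{"tx":0,"ty":0,"tz":0.4,"spin":0,"claw":1},{"tx":0,"ty":0,"tz":0.2,"spin":0,"claw":1},{"tx":0,"ty":0,"tz":0,"spin":0,"claw":1},{"tx":0,"ty":0,"tz":0,"spin":0,"claw":1}]'
python3 - <<'E'
from h import *
import pickle
o=env.get_obs();ci=cams.camera_info("wrist");w=cams.read_camera("wrist")
pickle.dump((ci,o),open("w6.pkl","wb"));cv2.imwrite("pics/w6.png",w[...,::-1])
cv2.imwrite("pics/g.png",cv2.resize(w[0:240,96:416],(800,600),interpolation=2)[...,::-1])
E
```

```text
time_s: 13.95
tool_pos: [0.4856, -0.1418, 0.0517]
tool_rot: [-180.0, 0.1, 160.3]
force: [0.7, -0.7, -0.9]
grip_width: 0.0116
grasp_force: 50.0
```

View pics/g.png

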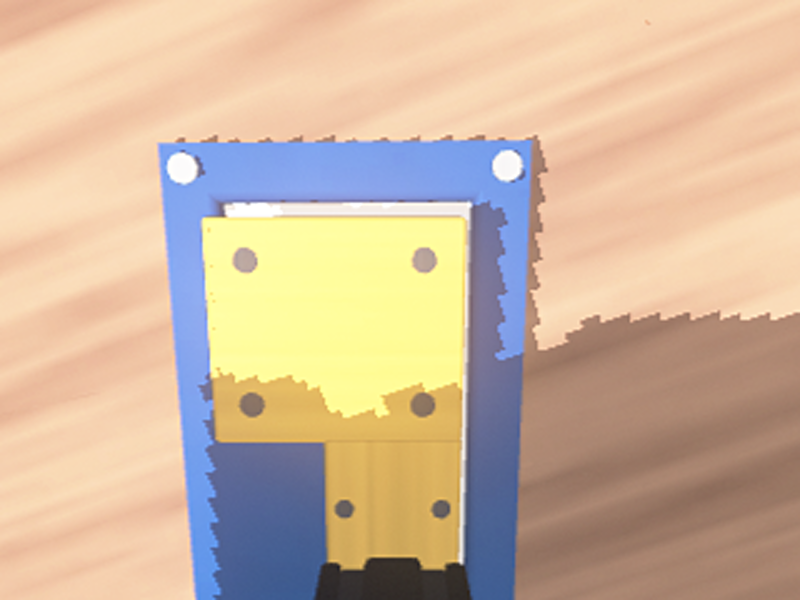

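The view shows the insert (far corners crop (202,218),(467,217), step (216,441)) above the nest (far corners (160,143),(533,142), screws (183,168),(508,166)). I'll measure the relative offset from this one picture.

```bash
python3 - <<'E'
from h import *
import pickle
ci,o=pickle.load(open("w6.pkl","rb"))
t=np.radians(o["tool_rot"][2]);R=np.array([[np.cos(t),-np.sin(t)],[np.sin(t),np.cos(t)]])
def L(px,z):return ((ray(ci,np.array(px)/2.5+[96,0],z)[:,:2]-o["tool_pos"][:2])@R*1000).round(1).tolist()
zt=o["tool_pos"][2]-.0262+.005
print("insert far/far/step (80,36)(80,-14)(36,36)(36,-14)",L([[202,218],[467,217],[216,441],[461,441]],zt))
print("frame corners (92,49.5)(92,-27.5)",L([[160,143],[533,142]],.009))
print("frame sides",L([[187,500],[519,500]],.009))
print("screws",L([[183,168],[508,166]],.0105))
print("pocket rim far right (81.5,-15.5)",L([[470,202],[215,202]],.009),"floor",L([[470,202]],.004))
E
```

```text
insert far/far/step (80,36)(80,-14)(36,36)(36,-14) [[79.0, 36.9], [79.2, -12.7], [35.8, 37.0], [35.7, -12.5]]
frame corners (92,49.5)(92,-27.5) [[93.6, 49.2], [93.7, -27.7]]
frame sides [[15.7, 49.2], [15.6, -28.1]]
screws [[88.7, 44.5], [89.0, -22.5]]
pocket rim far right (81.5,-15.5) [[81.9, -15.0], [82.0, 38.6]] floor [[81.9, -15.4]]
```

```bash
python3 - <<'E'
from h import *
import pickle
def blobs(f,x0,x1,y0,y1):
    g=cv2.imread(f);h=cv2.cvtColor(g,cv2.COLOR_BGR2HSV)
    m=np.zeros(h.shape[:2],np.uint8);m[y0:y1,x0:x1]=cv2.inRange(h,(0,0,90),(180,110,255))[y0:y1,x0:x1]
    k,l,s,c=cv2.connectedComponentsWithStats(m)
    return [(c[i].round(2).tolist(),int(s[i,4])) for i in range(1,k) if 8<s[i,4]<260]
print(blobs("pics/w2.png",50,200,50,195));print(blobs("pics/w6.png",150,320,50,85))
g=cv2.imread("pics/w6.png")
print("col 232 (B,G,R) rows 50-92");print([(r,*g[r,232].tolist()) for r in list(range(52,62))+list(range(74,92))])
print("row 100 right", [(c,*g[100,c].tolist()) for c in range(276,296)])
print("row 100 left", [(c,*g[100,c].tolist()) for c in range(162,182)])
E
```

```text
[([166.54, 103.15], 13), ([173.22, 108.67], 9)]
[([169.21, 66.79], 155), ([298.94, 66.0], 143)]
col 232 (B,G,R) rows 50-92
[(52, 171, 203, 244), (53, 175, 208, 245), (54, 176, 210, 246), (55, 176, 213, 250), (56, 194, 203, 235), (57, 240, 161, 126), (58, 239, 162, 125), (59, 238, 163, 127), (60, 237, 162, 126), (61, 237, 164, 129), (74, 238, 166, 139), (75, 238, 167, 140), (76, 236, 167, 140), (77, 231, 163, 141), (78, 226, 157, 140), (79, 211, 149, 137), (80, 176, 127, 128), (81, 208, 211, 223), (82, 232, 240, 247), (83, 232, 238, 246), (84, 232, 238, 245), (85, 238, 240, 246), (86, 160, 194, 221), (87, 131, 238, 255), (88, 154, 253, 255), (89, 158, 253, 255), (90, 162, 253, 255), (91, 162, 253, 255)]
row 100 right [(276, 156, 252, 255), (277, 156, 252, 255), (278, 155, 252, 255), (279, 156, 252, 255), (280, 158, 254, 255), (281, 127, 237, 255), (282, 186, 223, 242), (283, 182, 183, 197), (284, 135, 123, 136), (285, 125, 106, 119), (286, 139, 113, 124), (287, 146, 116, 123), (288, 150, 117, 121), (289, 154, 119, 122), (290, 155, 119, 121), (291, 155, 118, 120), (292, 154, 116, 118), (293, 154, 117, 118), (294, 155, 116, 118), (295, 154, 116, 117)]
row 100 left [(162, 214, 203, 228), (163, 239, 174, 151), (164, 242, 165, 131), (165, 240, 167, 134), (166, 240, 168, 136), (167, 240, 168, 136), (168, 241, 169, 137), (169, 241, 169, 137), (170, 240, 169, 138), (171, 239, 168, 138), (172, 239, 168, 139), (173, 240, 168, 140), (174, 239, 168, 140), (175, 240, 168, 139), (176, 243, 163, 131), (177, 180, 246, 255), (178, 156, 255, 255), (179, 165, 254, 255), (180, 167, 254, 255), (181, 167, 253, 255)]
```

```bash
python3 -m pendant '[{"tx":0.022,"ty":0.026,"tz":0.1,"spin":0,"claw":1},{"tx":0,"ty":0,"tz":0.12,"spin":0,"claw":1},{"tx":0,"ty":0,"tz":0,"spin":0,"claw":1},{"tx":0,"ty":0,"tz":0,"spin":0,"claw":1}]'
python3 - <<'E'
from h import *
import pickle
o=env.get_obs();ci=cams.camera_info("wrist");w=cams.read_camera("wrist")
pickle.dump((ci,o),open("w7.pkl","wb"));cv2.imwrite("pics/w7.png",w[...,::-1])
cv2.imwrite("pics/k.png",cv2.resize(w[45:225,140:340],(667,600),interpolation=2)[...,::-1])
E
```

```text
time_s: 14.5
tool_pos: [0.4845, -0.14, 0.04]
tool_rot: [180.0, -0.0, 160.3]
force: [-0.6, 0.4, -0.6]
grip_width: 0.0118
grasp_force: 50.0
```

View pics/k.png

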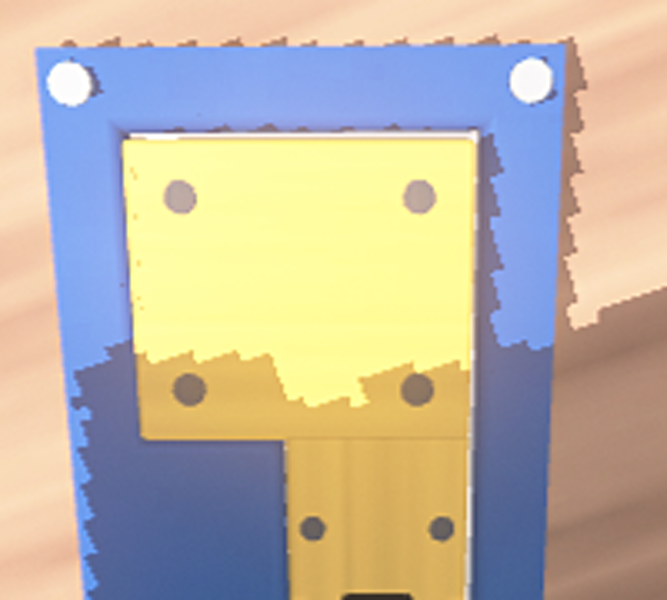

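The insert (crop corners (122,140),(477,139)) now sits inside the pocket outline (rim line at row 131, right wall at column 481). One numeric check before lowering.

```bash
python3 - <<'E'
from h import *
import pickle
ci,o=pickle.load(open("w7.pkl","rb"))
t=np.radians(o["tool_rot"][2]);R=np.array([[np.cos(t),-np.sin(t)],[np.sin(t),np.cos(t)]])
def L(px,z):return ((ray(ci,np.array(px)/3.333+[140,45],z)[:,:2]-o["tool_pos"][:2])@R*1000).round(1).tolist()
zt=o["tool_pos"][2]-.0262+.005
print("insert (80,36)(80,-14)(36,36)(36,-14)",L([[122,140],[477,139],[142,439],[467,439]],zt))
print("frame far corners",L([[37,48],[568,43]],.009),"screws",L([[71,82],[531,80]],.0105))
print("frame right side",L([[557,250],[60,250]],.009))
g=cv2.imread("pics/w7.png")
print([(r,*g[r,250].tolist()) for r in range(78,92)])
print("wall far",L([[367,131]],.004),"right wall",L([[481,140],[477,300],[473,520]],.004),L([[481,140],[473,520]],.009))
E
```

```text
insert (80,36)(80,-14)(36,36)(36,-14) [[79.2, 37.0], [79.3, -12.8], [35.7, 36.9], [35.6, -12.4]]
frame far corners [[91.9, 50.6], [92.5, -26.5]] screws [[87.2, 45.7], [87.4, -21.2]]
frame right side [[62.9, -26.3], [63.0, 49.7]]
[(78, 237, 168, 145), (79, 238, 170, 146), (80, 235, 165, 145), (81, 229, 162, 145), (82, 221, 157, 144), (83, 197, 140, 137), (84, 195, 181, 188), (85, 242, 246, 252), (86, 166, 201, 226), (87, 135, 240, 255), (88, 156, 252, 255), (89, 162, 253, 255), (90, 163, 253, 255), (91, 163, 253, 255)]
wall far [[80.3, 2.7]] right wall [[78.9, -14.7], [54.5, -14.7], [17.4, -14.9]] [[79.0, -14.3], [19.2, -14.5]]
```

```bash
python3 -m pendant '[{"tx":-0.004,"ty":0.007,"tz":0.03,"spin":0,"claw":1},{"tx":0,"ty":0,"tz":0.04,"spin":0,"claw":1},{"tx":0,"ty":0,"tz":0.04,"spin":0,"claw":1},{"tx":0,"ty":0,"tz":0,"spin":0,"claw":1}]'
python3 -m pendant '[{"tx":0,"ty":0,"tz":0.03,"spin":0,"claw":1},{"tx":0,"ty":0,"tz":0.03,"spin":0,"claw":1},{"tx":0,"ty":0,"tz":0.02,"spin":0,"claw":1},{"tx":0,"ty":0,"tz":0,"spin":0,"claw":1},{"tx":0,"ty":0,"tz":0,"spin":0,"claw":1}]'
```

```text
time_s: 15.05
tool_pos: [0.4846, -0.1397, 0.0343]
tool_rot: [-180.0, -0.0, 160.3]
force: [0.0, 0.1, -0.9]
grip_width: 0.0119
grasp_force: 50.0
time_s: 15.68
tool_pos: [0.4848, -0.1398, 0.0306]
tool_rot: [-180.0, 0.0, 160.3]
force: [-0.4, -0.2, -0.5]
grip_width: 0.0117
grasp_force: 50.0
```

```bash
python3 -m pendant '[{"tx":0,"ty":0,"tz":0.01,"spin":0,"claw":1},{"tx":0,"ty":0,"tz":0,"spin":0,"claw":1},{"tx":0,"ty":0,"tz":0,"spin":0,"claw":1}]'
python3 -m pendant '[{"tx":0,"ty":0,"tz":0,"spin":0,"claw":0.7},{"tx":0,"ty":0,"tz":0,"spin":0,"claw":0.7},{"tx":0,"ty":0,"tz":0,"spin":0,"claw":0.7},{"tx":0,"ty":0,"tz":0,"spin":0,"claw":0.7}]'
python3 - <<'E'
from h import *
o=env.get_obs();ci=cams.camera_info("wrist");w=cams.read_camera("wrist");cv2.imwrite("pics/w8.png",w[...,::-1])
t=np.radians(o["tool_rot"][2]);R=np.array([[np.cos(t),-np.sin(t)],[np.sin(t),np.cos(t)]])
m=cv2.inRange(cv2.cvtColor(w,cv2.COLOR_RGB2HSV),(18,80,60),(35,255,255))
c=max(cv2.findContours(m,0,1)[0],key=cv2.contourArea);e=cv2.approxPolyDP(c,4,True)[:,0]
print(((ray(ci,e,.009)[:,:2]-o["tool_pos"][:2])@R*1000).round(1).tolist())
E
```

```text
time_s: 16.05
tool_pos: [0.4848, -0.1398, 0.0301]
tool_rot: [-180.0, 0.0, 160.3]
force: [0.1, -0.0, -0.6]
grip_width: 0.0114
grasp_force: 50.0
time_s: 16.55
tool_pos: [0.4848, -0.1398, 0.0301]
tool_rot: [-180.0, 0.0, 160.3]
force: [0.4, 0.8, -0.4]
grip_width: 0.026
grasp_force: 0.0
[[79.2, 36.8], [36.1, 36.6], [35.5, 14.9], [-13.8, 15.0], [-13.8, 8.4], [10.4, 6.0], [9.3, -4.5], [-13.8, -5.8], [-13.8, -11.8], [78.7, -12.3]]
```

Released, and the insert's corners fit a flat plate flush with the rim. I'll retract and check the insert and stack numerically, since the picture budget is used.

```bash
python3 -m pendant '[{"tx":0,"ty":0,"tz":-0.2,"spin":0,"claw":0.7},{"tx":0,"ty":0,"tz":-0.4,"spin":0,"claw":0.7},{"tx":0,"ty":0,"tz":-0.7,"spin":0,"claw":0.7},{"tx":0,"ty":0,"tz":-0.8,"spin":0,"claw":0.7},{"tx":-0.6,"ty":0,"tz":-0.8,"spin":0,"claw":0.7},{"tx":-0.6,"ty":0,"tz":-0.3,"spin":0,"claw":0.7},{"tx":0,"ty":0,"tz":0,"spin":0,"claw":0.7},{"tx":0,"ty":0,"tz":0,"spin":0,"claw":0.7}]'
python3 - <<'E'
from h import *
N=np.array([.4849,-.1398]);t=np.radians(160.3);R=np.array([[np.cos(t),-np.sin(t)],[np.sin(t),np.cos(t)]])
ci=cams.camera_info("wrist");w=cams.read_camera("wrist");cv2.imwrite("pics/w9.png",w[...,::-1])
h=cv2.cvtColor(w,cv2.COLOR_RGB2HSV)
m=cv2.inRange(h,(18,80,60),(35,255,255));c=max(cv2.findContours(m,0,1)[0],key=cv2.contourArea)
f=cv2.inRange(h,(100,90,40),(130,255,255));cf=max(cv2.findContours(f,0,1)[0],key=cv2.contourArea)
for z in(.009,.014):
  e=cv2.approxPolyDP(c,4,True)[:,0];print("insert",z,((ray(ci,e,z)[:,:2]-N)@R*1000).round(1).tolist())
e=cv2.approxPolyDP(cf,6,True)[:,0];print("frame",e.tolist(),((ray(ci,e,.009)[:,:2]-N)@R*1000).round(1).tolist())
# stack: blue mask on scene/side vs predicted wax on the board
S=np.array([.5759,-.3173]);s=np.radians(-13.94);Q=np.array([[np.cos(s),-np.sin(s)],[np.sin(s),np.cos(s)]])
for n in("scene","side"):
  ci=cams.camera_info(n);a=cams.read_camera(n);cv2.imwrite(f"pics/{n}9.png",a[...,::-1])
  P=lambda xs,ys,zs:np.array([[*(S+Q@[x,y]),z] for x in xs for y in ys for z in zs])
  p=proj(ci,P((.006,.044),(-.026,.026),(0,.026)));q=proj(ci,P((.016,.034),(-.0225,.0225),(.026,.035)))
  h=cv2.cvtColor(a,cv2.COLOR_RGB2HSV);lo=np.minimum(p.min(0),q.min(0)).astype(int)-8;hi=np.maximum(p.max(0),q.max(0)).astype(int)+8
  sub=h[lo[1]:hi[1],lo[0]:hi[0]]
  for nm,k,pp in(("blue",cv2.inRange(sub,(105,120,60),(130,255,255)),p),("dark",cv2.inRange(sub,(0,0,0),(180,255,55)),q)):
    kk,l,st,_=cv2.connectedComponentsWithStats(k);i=1+st[1:,4].argmax();b=st[i]
    print(n,nm,"seen",b[0]+lo[0],b[1]+lo[1],b[0]+b[2]+lo[0],b[1]+b[3]+lo[1],"pred",pp.min(0).round(),pp.max(0).round())
E
```

```text
time_s: 17.6
tool_pos: [0.5404, -0.1594, 0.1896]
tool_rot: [180.0, -0.1, 160.3]
force: [-0.5, -0.2, -1.2]
grip_width: 0.0261
grasp_force: 0.0
insert 0.009 [[-280.6, -239.1], [-249.6, -215.3], [-251.0, -73.4], [-259.3, -72.7], [-259.3, 182.4], [-280.5, 195.9]]
insert 0.014 [[-275.9, -235.4], [-245.5, -212.0], [-246.8, -72.3], [-255.0, -71.6], [-255.0, 179.6], [-275.9, 192.9]]
frame [[195, 0], [202, 138], [281, 137], [283, 0], [280, 7], [275, 0], [204, 0], [198, 7]] [[90.0, 50.6], [-28.1, 49.8], [-27.2, -25.7], [90.0, -24.7], [84.6, -22.2], [90.0, -17.8], [90.0, 42.9], [84.6, 48.3]]
scene blue seen 255 159 276 169 pred [252. 152.] [278. 175.]
scene dark seen 258 157 274 163 pred [256. 151.] [275. 164.]
side blue seen 235 174 258 187 pred [232. 169.] [261. 194.]
side dark seen 239 171 256 180 pred [236. 168.] [256. 181.]
```

```bash
python3 -m pendant '[{"tx":0.6,"ty":0,"tz":0,"spin":0,"claw":0.7},{"tx":0.6,"ty":0,"tz":0,"spin":0,"claw":0.7},{"tx":0,"ty":0,"tz":0,"spin":0,"claw":0.7},{"tx":0,"ty":0,"tz":0,"spin":0,"claw":0.7},{"tx":0,"ty":0,"tz":0,"spin":0,"claw":0.7}]' | head -2
python3 - <<'E'
from h import *
N=np.array([.4848,-.1398]);t=np.radians(160.3);R=np.array([[np.cos(t),-np.sin(t)],[np.sin(t),np.cos(t)]])
ci=cams.camera_info("wrist");w=cams.read_camera("wrist");h=cv2.cvtColor(w,cv2.COLOR_RGB2HSV)
m=cv2.inRange(h,(18,80,60),(35,255,255));f=cv2.inRange(h,(100,90,40),(130,255,255));m[230:]=0;f[230:]=0
for nm,k,z in(("insert",m,.009),("frame",f,.009)):
  c=max(cv2.findContours(k,0,1)[0],key=cv2.contourArea);e=cv2.approxPolyDP(c,3,True)[:,0]
  print(nm,((ray(ci,e,z)[:,:2]-N)@R*1000).round(1).tolist())
# visible white floor strips around the plate: area if flat is a thin even gap
for nm,n in(("scene",0),("side",0)):
  a=cams.read_camera(nm);h=cv2.cvtColor(a,cv2.COLOR_RGB2HSV);ci=cams.camera_info(nm)
  p=proj(ci,[[*(N+R@[x,y]),.009] for x in(-.014,.08) for y in(-.014,.036)]);lo=p.min(0).astype(int)-3;hi=p.max(0).astype(int)+3
  b=cv2.inRange(h,(16,90,60),(35,255,255))[lo[1]:hi[1],lo[0]:hi[0]]
  c=max(cv2.findContours(b,0,1)[0],key=cv2.contourArea)[:,0]+lo
  print(nm,((ray(ci,cv2.approxPolyDP(c.astype(np.int32),2,True)[:,0],.009)[:,:2]-N)@R*1000).round(0).tolist())
E
```

```text
time_s: 18.38
tool_pos: [0.4853, -0.1399, 0.1901]
insert [[79.4, 35.9], [37.6, 37.3], [35.6, 14.5], [-12.9, 15.1], [-12.9, 8.2], [12.4, 5.1], [10.4, -4.7], [-12.9, -4.8], [-12.9, -11.7], [78.5, -11.7]]
frame [[91.5, 50.9], [-27.5, 49.6], [-27.6, -24.9], [-3.7, -24.4], [-12.9, -24.6], [-8.8, -19.6], [55.2, -18.5], [61.5, -24.9], [85.4, -24.3], [84.6, -18.9], [89.7, -17.0], [91.5, -22.4], [87.2, -24.3], [92.3, -25.1]]
scene [[-10.0, -16.0], [79.0, -15.0], [81.0, 31.0], [40.0, 33.0], [38.0, 13.0], [-2.0, 9.0], [11.0, -3.0], [-10.0, -4.0]]
side [[-12.0, -13.0], [76.0, -13.0], [78.0, 34.0], [38.0, 36.0], [35.0, 14.0], [5.0, 13.0], [8.0, -1.0], [-11.0, -2.0]]
```

```bash
python3 -c "
from cell import env
print(env.sign_off())"
```

```text
the job is handed in; nothing more can be done
None
```

I drew the insert out, turned it and released it in the nest, where it measures flat and centred. By pixel measurement the wax block is down behind the stop with the touchstone still on it; I handed the job in at about 18.5 s of the 48 s, and no verdict came back.

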